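# Roll the sample jar up the chute and shut the keeper

### The arm

A 6-joint arm with a two-finger parallel gripper is mounted at the origin on a cart in front of the work surface, level with it; the furniture and walls round the work are solid. World frame = base frame: x ahead of the robot, y to its left, z up, the work surface at z = 0. Lengths are in m, angles in rad, forces in N, time in s.
With the tool pointing down it reaches from about 0.325 to 0.9 m from the base axis. Payload 6.1 kg.
Tool frame: the origin (TCP) lies between the finger pads; the fingertips stand 22 mm ahead of it and the grasp point (between the pads) lies 3 mm ahead of it (env.finger_overhang is the distance from the TCP to the fingertips, in m); z points along the fingers, y is the direction in which the jaws open and shut (so a half turn about z gives the same grasp; the last joint's range is limited). The gripper opens to 85 mm and grips with 20 to 120 N. Pads are 22 mm wide; open, the fingers measure 114 mm over their backs; the gripper's body (76 mm by 85 mm) begins 54 mm behind the grasp point. The pads swing forward as they close: fully open they stand 13 mm farther back than shut.
Start: joints at [-1.401, 0.22, 1.526, -0, 1.395, -0.126], TCP at [0.182, -0.598, 0.231] pointing down, gripper open.
Joint ranges: [-2.98, 2.98], [-0.91, 2.08], [0.09, 2.57], [-1.24, 4.39], [0.2, 2.65], [-2.68, 2.68]. Speed limits (rad/s): [2.57, 2.57, 3.01, 3.14, 3.14, 3.14].

### API

Orientations are given as a rotation vector (axis times angle).
In Python, from bench import sensors, optics, job, env gives the robot as it stands. The module is installed in compiled form; this text tells all that it offers.
- The arm moves only by the shell command python3 -m inch 'ROWS' [FORCE]. ROWS is JSON, a list of rows, each a list of 5 numbers: the finger opening in cm, from 0 to 8.54, then the shift along the world's x, y, z in cm, then the turn about the world's z in rad. In form: [[claw, tx, ty, tz, yaw], ...]. A call has 1 to 10 rows; each row shifts and turns the pose as measured when the row begins; what a row does not reach is not made up. A row lasts 1/12 s, in which the tool goes at most 41.7 mm and 7.16 degrees, less where a joint would pass 70% of its speed; a pose out of reach is approached as far as the arm can. A call with a gripper value outside its range is refused whole. The fingers move at their own pace and stop on an object; FORCE is the grip in N (left out, the last holds). Time passes only in rows, so rows that do not move let the fingers close. It gives the time, the measured TCP pose, the force and the opening at its end, in the units of the state.
- sensors.state(): the state, without advancing time (a new reading comes with each control period).
- optics.camera(name): name is "scene" or "top" or "wrist"; returns a dict with "image" (420x560x3 uint8, red, green, blue), "range_z" (420x560 float32, m along the optical axis (not along the pixel's ray), 0 where there is no reading), "K" (3x3 intrinsics, pixels), "rvec" (rotation vector, rad) and "tvec" (3), from world to camera coordinates, as OpenCV has them; the wrist camera has in their place "mount" (4x4, takes a point from camera to tool coordinates, whose origin is the TCP and whose axes are the flange's). Camera axes: x right, y down, z forward; pixel columns grow to the right and rows downward; lengths in m; the calibration is good to about 2 mm. A picture is of the moment at which its call begins: read the wrist's pose just before it.
- job.close_job(): hands the job in, once; it reports no verdict.
The state is a dict: "time_s": time; "joints": joint angles; "qvel": joint speeds; "tau": joint torques, N m; "ee_pos": TCP position; "ee_rot": TCP orientation; "contact_force": force on the tool from outside, world axes, zero at the start; "torque": the same for the moment, N m; "opening": finger opening in m.
Only numpy, scipy, OpenCV 4.12 (cv2) and the standard library are available. Lean on these libraries where they do the work, as an engineer would, in place of code of your own. Each camera call takes 0.05 s, during which the arm holds its last target.

### The job

The small brown jar lies on its side at the low end of the sloped metal gutter. Push it up the gutter, over the crest and into the dip at the top, so that it rests against the end stop and does not roll back; then push the red keeper arm fully shut across the gutter behind it. Never lift the jar off the gutter, and leave the other things on the bench where they are.

Things in the scene. Friction and masses are not known exactly. Their poses are not given: they have to be found in the camera images.
- jar: Brown sample jar with a whitish lid: a cylinder 34 mm in diameter, 64 mm long over the lid, 40 to 90 g. It lies on its side across the gutter, axis level along the chute's x, lid towards -x, and rolls freely. Origin at the centre of its underside (the end away from the lid), z axis to the lid; x and y turn as it rolls.
- jar_mid (a point): The jar's centre: on its axis, midway along its length, 17 mm inside the round surface. At the start it is about 34 mm above the worktop and 15 mm uphill of low_end.
- chute: Fixed chute: black base plate 108 x 300 mm carrying a sloped aluminium gutter. Origin on the worktop under its middle; z up, y level along the gutter, uphill, x level across it (-x is the robot's side). The gutter is 70 mm wide inside (x = -35 to 35 mm); its walls are 3 mm thick and rise 12 mm above its floor all along, from y = -110 mm to the end stop at y = +121 mm.
- gutter: The straight sloped part of the gutter, fixed to the chute. Origin at low_end; y runs up the slope along the floor, z is square to the floor, x across. The jar's centre is 17 mm above the floor while it rolls. Its floor is polished: the smooth jar rolls or slides on it with little friction (about 0.3).
- seat (a point): Where the jar's centre (jar_mid) lies when the jar rests in the dip against the end stop: in the chute's frame x = 0, y = +104 mm, 55 mm above the worktop.
- keeper (a joint): Angle of the red keeper arm about its upright hinge: 0 is shut, straight across the gutter (towards chute +x), at its end stop. It grows as the arm swings open towards downhill: 1.57 points straight downhill just outside the gutter's wall on the robot's side, more points farther out; limit 2.2. Light friction (0.3 N at the peg); stays where it is left.
- keeper_peg (a point): Middle of the upright red peg near the free end of the keeper arm, 82 mm from the hinge axis: 12 mm in diameter, its top 88 mm above the worktop; it stands free above the arm from 64 mm. This point is 75 mm above the worktop.
- black_lid_jar: Bystander: small upright jar, peach with a black lid, 42 mm across, 57 mm tall. Origin at the centre of its underside.
- beaker: Bystander: clear glass beaker, 52 mm across, 70 mm tall. Origin at the centre of its underside.
- rack: Bystander: blue vial rack with small vials, 42 x 98 x 36 mm. Origin at the centre of its underside.
- timer: Bystander: white bench timer, 66 x 66 x 19 mm. Origin at the centre of its underside.
- tape: Bystander: roll of green label tape lying flat, 64 mm across, 18 mm thick. Origin at the centre of its underside.
- low_end (a point): Middle of the gutter floor at its low end: chute x = 0, y = -110 mm, 14 mm above the worktop. An orange sill across it (2 to 6 mm up the floor, 5 mm high) holds the jar at the start; above the sill the end is open, so a finger can stand behind (downhill of) the jar. The floor rises straight from here at 9 degrees to the crest.
- crest (a point): Middle of the floor at the crest: chute x = 0, y = +75 mm, 43 mm above the worktop. Uphill of it the floor falls at 10 degrees to the grey end stop (face at chute y = +121 mm, top 70 mm above the worktop, white sensor box behind). A jar let go below the crest rolls back down to the sill; one past it rolls on to the stop.
- keeper_hinge (a point): Axis of the keeper's hinge (upright), chute x = -46 mm, y = +77 mm, 57 mm above the worktop: the underside of the arm. The arm is a bar 8 mm wide, 7 mm thick, 96 mm long from this axis; shut, it passes 6 mm behind the seated jar. A grey rest pin, 6 mm thick, 68 mm high, stands beyond the far wall at chute x = +44, y = +85 mm.
There are look-alikes about, which are no part of the job. Leave any turquoise look-alike of the jar alone.

How it is judged:
By the outcome, as a careful person would: the job done as asked, in the order asked, and still so for the second after the job is handed in, with the robot touching nothing.
It also fails if it takes over 58 s, if anything falls off the work surface, if the arm or the gripper's body presses on something with over 40 N, if the wrist force passes 120 N, or if a joint passes its speed limit or range.

## Working session

There is one attempt and no reset: what is moved stays moved. The work goes in short steps, Python scripts to look and compute and a shell command to move; the robot and the scene stay as the last step left them, time stands still between calls to the robot, and variables do not carry over. Pictures are saved under pics/ and viewed, and the job is handed in when it is done.

```bash
mkdir -p pics; cat > h.py <<'E'
import numpy as np, cv2
from bench import sensors, optics, job, env
def save(n,im): cv2.imwrite('pics/'+n+'.png',cv2.cvtColor(im,cv2.COLOR_RGB2BGR))
def pose(c):
    if 'mount' in c:
        s=sensors.state();R=cv2.Rodrigues(np.array(s['ee_rot'],float))[0]
        T=np.eye(4);T[:3,:3]=R;T[:3,3]=s['ee_pos'];M=T@np.array(c['mount']);return M[:3,:3],M[:3,3]
    R=cv2.Rodrigues(np.array(c['rvec'],float))[0];return R.T,-R.T@np.array(c['tvec']).ravel()
def ray(c,u,v):
    R,o=pose(c);d=R@np.linalg.inv(c['K'])@np.array([u,v,1.]);return o,d
def onz(c,u,v,z):
    o,d=ray(c,u,v);return o+d*(z-o[2])/d[2]
def proj(c,p):
    R,o=pose(c);q=c['K']@(R.T@(np.array(p)-o));return q[:2]/q[2]
def cloud(c):
    R,o=pose(c);h,w=c['range_z'].shape;u,v=np.meshgrid(np.arange(w),np.arange(h))
    d=np.stack([u,v,np.ones_like(u)],-1)@np.linalg.inv(c['K']).T*c['range_z'][...,None]
    return d@R.T+o
E
python3 - <<'E'
from h import *
print(sensors.state(), env.finger_overhang)
for n in ['scene','top','wrist']:
    c=optics.camera(n); save(n+'0',c['image']); np.save('pics/'+n,c,allow_pickle=True)
    print(n,pose(c)[1])
E
```

```text
{'time_s': 0.0, 'joints': array([-1.40110962e+00,  2.21182572e-01,  1.52762627e+00, -1.40677085e-05,
        1.39474149e+00, -1.26084599e-01]), 'qvel': array([ 0.00046821, -0.00027772,  0.00046995, -0.00193779, -0.001093  ,
        0.00154704]), 'tau': array([ 4.87003363e-04, -4.96888554e+01, -3.89396167e+01, -1.36548801e-04,
        1.12053804e-02, -2.12381127e-05]), 'ee_pos': array([ 0.18206856, -0.59724133,  0.22981823]), 'ee_rot': array([-3.10536551e+00, -4.62620359e-01,  8.87273064e-05]), 'contact_force': array([-0.04234726, -0.37968248, -0.1603314 ]), 'torque': array([-0.06661328, -0.01770455,  0.01331531]), 'opening': 0.08540322705681783} 0.022
scene [-0.56823439  0.80478374  0.64793409]
top [-0.08088091 -0.02304174  1.97600683]
wrist [ 0.26261529 -0.57237153  0.37340391]
```

View pics/scene0.png

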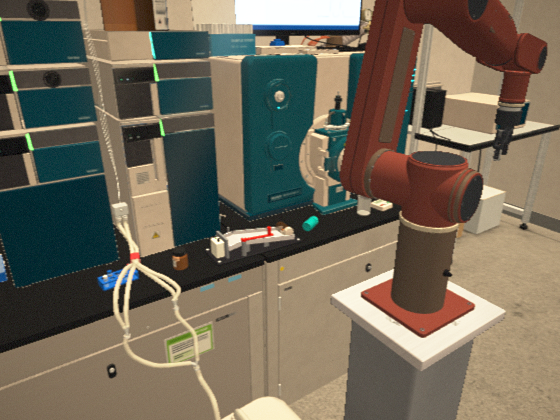

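View pics/top0.png

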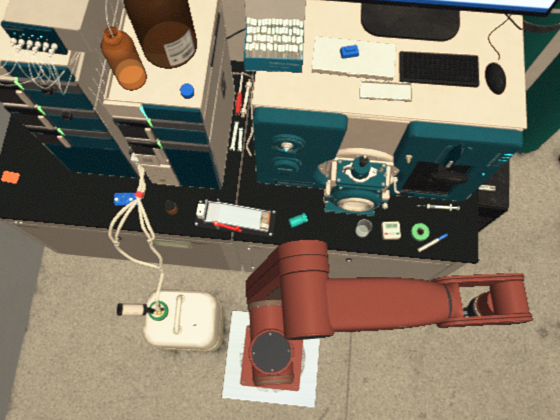

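View pics/wrist0.png

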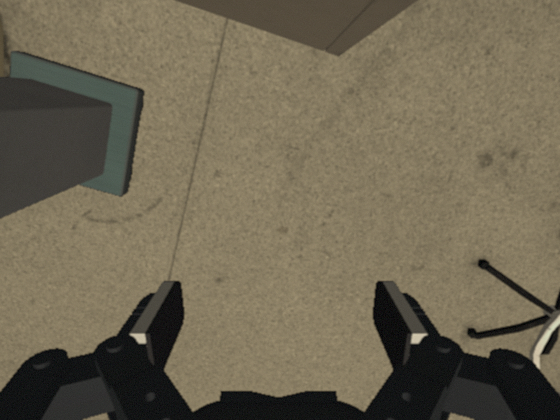

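```bash
python3 - <<'E'
from h import *
t=np.load('pics/top.npy',allow_pickle=True).item();s=np.load('pics/scene.npy',allow_pickle=True).item()
save('topc',cv2.resize(t['image'][185:245,180:320],None,fx=5.7,fy=5.7,interpolation=cv2.INTER_CUBIC))
save('scenec',cv2.resize(s['image'][205:270,195:325],None,fx=6,fy=6,interpolation=cv2.INTER_CUBIC))
for u,v in [(200,212),(270,222),(298,220),(235,217)]: print(onz(t,u,v,.03),cloud(t)[v,u])
E
```

```text
[0.49432302 0.32010266 0.03      ] [0.48299517 0.31334491 0.06832392]
[0.48132009 0.05646921 0.03      ] [0.48631257 0.05717529 0.01271898]
[ 0.49920249 -0.04610065  0.03      ] [ 0.49675606 -0.04600341  0.03820705]
[0.48780202 0.18788983 0.03      ] [0.48730843 0.18770676 0.03168905]
```

View pics/topc.png

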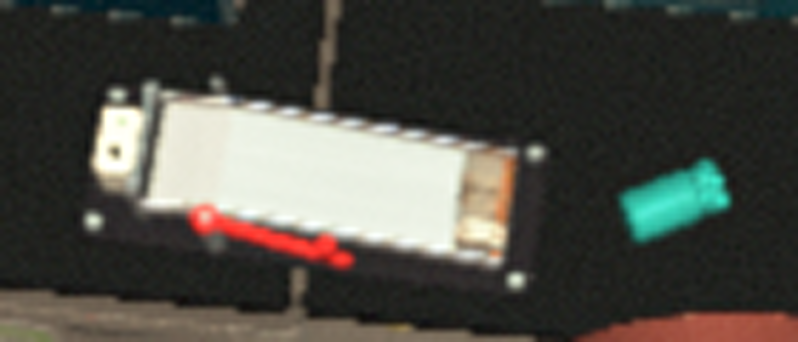

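View pics/scenec.png

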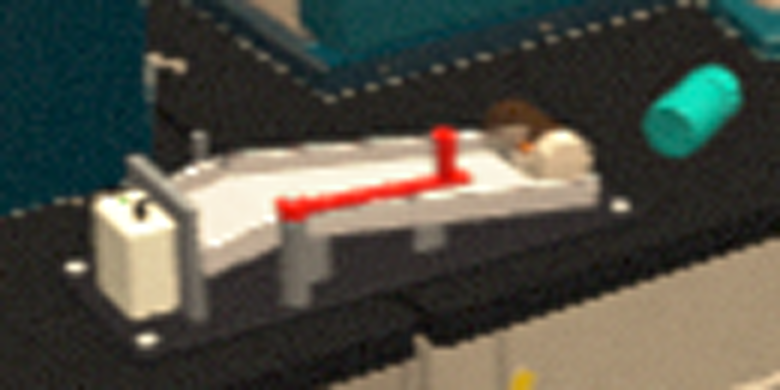

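Candidates for the jar:
- The brown jar on the gutter, top px about (264,220).
- The turquoise look-alike at (298,220).
- The brownish upright jar at (171,208).
- The big amber bottles at (130,70) and (160,25).

I choose the brown one on the gutter. The crops show it at the orange sill with its whitish lid towards the robot. Next I'll check the chute frame and the clearances.

```bash
python3 - <<'E'
from h import *
t=np.load('pics/top.npy',allow_pickle=True).item()
S={k:onz(t,180+u/5.7-.4,185+v/5.7-.4,.01) for k,(u,v) in dict(up_near=(92,219),up_far=(117,95),lo_far=(535,152),lo_near=(515,280)).items()}
for k in S: print(k,S[k])
c=sum(S.values())/4; y=S['up_near']+S['up_far']-S['lo_far']-S['lo_near'];print(c,np.degrees(np.arctan2(y[1],y[0])), np.linalg.norm(y)/2)
P=cloud(t)
# highest thing per 5cm cell in region
for x in np.arange(.3,.75,.05):
    print('%.2f'%x,[ '%.2f'%P[...,2][(abs(P[...,0]-x)<.025)&(abs(P[...,1]-yy)<.025)&(t['range_z']>0)].max(initial=0) for yy in np.arange(-.65,.41,.05)])
E
```

```text
up_near [0.45585052 0.33348112 0.01      ]
up_far [0.54249972 0.32908839 0.01      ]
lo_far [0.53026026 0.0485972  0.01      ]
lo_near [0.4419108 0.0528545 0.01     ]
[0.49263033 0.1910053  0.01      ] 87.32877933089053 0.2808640937729769
0.30 ['0.00', '0.00', '0.00', '0.00', '0.00', '0.00', '0.00', '0.00', '0.00', '0.00', '0.00', '0.00', '0.00', '0.00', '0.00', '0.00', '0.00', '0.00', '0.00', '0.00', '0.00', '0.00']
0.35 ['0.00', '0.00', '0.00', '0.00', '0.00', '0.00', '0.00', '0.00', '0.00', '0.00', '0.00', '0.00', '0.00', '0.00', '0.00', '0.00', '0.00', '0.00', '0.00', '0.00', '0.00', '0.00']
0.40 ['0.01', '0.01', '0.01', '0.02', '0.01', '0.01', '0.02', '0.02', '0.02', '0.01', '0.01', '0.00', '0.00', '0.02', '0.01', '0.01', '0.10', '0.01', '0.02', '0.01', '0.02', '0.01']
0.45 ['0.01', '0.02', '0.03', '0.03', '0.01', '0.03', '0.03', '0.08', '0.07', '0.02', '0.02', '0.02', '0.03', '0.04', '0.05', '0.06', '0.09', '0.09', '0.08', '0.08', '0.02', '0.02']
0.50 ['0.01', '0.02', '0.02', '0.03', '0.03', '0.03', '0.23', '0.28', '0.29', '0.30', '0.27', '0.03', '0.05', '0.04', '0.06', '0.06', '0.05', '0.05', '0.06', '0.08', '0.06', '0.08']
0.55 ['0.02', '0.02', '0.35', '0.37', '0.02', '0.30', '0.31', '0.33', '0.39', '0.39', '0.37', '0.25', '0.03', '0.02', '0.02', '0.04', '0.05', '0.06', '0.08', '0.07', '0.02', '0.02']
0.60 ['0.55', '0.56', '0.56', '0.56', '0.56', '0.56', '0.56', '0.34', '0.45', '0.45', '0.56', '0.57', '0.56', '0.56', '0.56', '0.56', '0.02', '0.01', '0.64', '0.64', '0.65', '0.64']
0.65 ['0.56', '0.57', '0.57', '0.57', '0.57', '0.57', '0.57', '0.55', '0.55', '0.56', '0.57', '0.57', '0.57', '0.57', '0.57', '0.57', '0.14', '0.01', '0.65', '0.64', '0.62', '0.76']
0.70 ['0.57', '0.56', '0.56', '0.56', '0.57', '0.57', '0.57', '0.57', '0.58', '0.57', '0.57', '0.56', '0.56', '0.57', '0.56', '0.57', '0.56', '0.02', '0.65', '0.64', '0.62', '0.79']
```

```bash
python3 -m inch '[[4,1.8,3,0,0.12],[4,1.8,3,0,0.12],[4,1.8,3,0,0.12],[4,1.8,3,0,0.12],[4,1.8,3,0,0.12],[4,1.8,3,0,0.12],[4,1.8,3,0,0.12],[4,1.8,3,0,0.12],[4,1.8,3,0,0.12],[4,1.8,3,0,0.12]]'
```

```text
time_s: 0.98
ee_pos: [0.3612, -0.2873, 0.2247]
ee_rot: [-2.258, -2.177, 0.005]
contact_force: [0.6, 0.4, 0.2]
opening: 0.0397
```

```bash
python3 -m inch '[[4,0.3,3.4,0.3,0.124],[4,0.3,3.4,0.3,0.124],[4,0.3,3.4,0.3,0.124],[4,0.3,3.4,0.3,0.124],[4,0.5,3.4,0.3,0.124],[4,0.9,3.4,0.3,0.124],[4,1.5,3.0,0.3,0.124],[4,1.5,3.0,0.3,0.124],[4,1.5,3.0,0.3,0.124],[4,1.5,3.0,0.3,0.124]]'; python3 -m inch '[[0,1.5,2,0,0.125],[0,1,2,0,0.1],[0,0,0,0,0.08],[0,0,0,0,0]]'; python3 - <<'E'
from h import *
s=sensors.state()
c=optics.camera('wrist'); save('w1',c['image']); c['_s']=s; c['mount']=c['mount']; np.save('pics/w1',c,allow_pickle=True); print(s['ee_pos'],s['ee_rot'],pose(c))
E
```

```text
time_s: 1.82
ee_pos: [0.4466, 0.055, 0.2542]
ee_rot: [-0.557, -3.09, 0.008]
contact_force: [0.8, -0.5, 0.7]
opening: 0.0399
time_s: 2.15
ee_pos: [0.4737, 0.1042, 0.2542]
ee_rot: [-0.045, -3.141, 0.004]
contact_force: [0.7, -0.5, -0.4]
opening: 0.0003
[0.47371714 0.10423832 0.25420638] [-0.04458234 -3.14088344  0.0044133 ] (array([[ 0.03202113,  0.94465098,  0.3265106 ],
       [ 0.9994854 , -0.02964566, -0.01225029],
       [-0.00189263,  0.32673485, -0.94511415]]), array([0.38883602, 0.10779351, 0.39756316]))
```

View pics/w1.png

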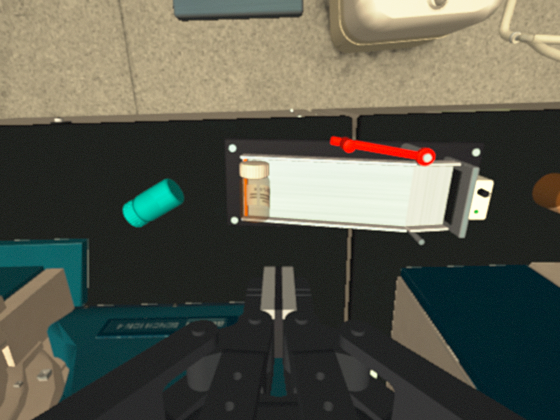

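```bash
python3 - <<'E'
from h import *
c=np.load('pics/w1.npy',allow_pickle=True).item()
save('w1c',cv2.resize(c['image'][125:255,215:505],None,fx=2.75,fy=2.75,interpolation=cv2.INTER_CUBIC))
E
python3 -m inch '[[0,0.5,3.5,-0.5,-0.02],[0,0.5,3.5,-0.5,-0.01],[0,0,0,0,0],[0,0,0,0,0]]'; python3 - <<'E'
from h import *
s=sensors.state()
c=optics.camera('wrist'); save('w2c',cv2.resize(c['image'][100:280,115:475],None,fx=2.2,fy=2.2,interpolation=cv2.INTER_CUBIC)); c['ps']=pose(c); np.save('pics/w2',c,allow_pickle=True)
print(s['ee_pos'],s['ee_rot'])
E
```

```text
time_s: 2.53
ee_pos: [0.4837, 0.1731, 0.2436]
ee_rot: [-0.13, -3.139, 0.006]
contact_force: [-0.1, -1.3, -0.3]
opening: -0.0003
[0.48370812 0.17305088 0.24357991] [-0.12967285 -3.13860601  0.00599803]
```

View pics/w1c.png

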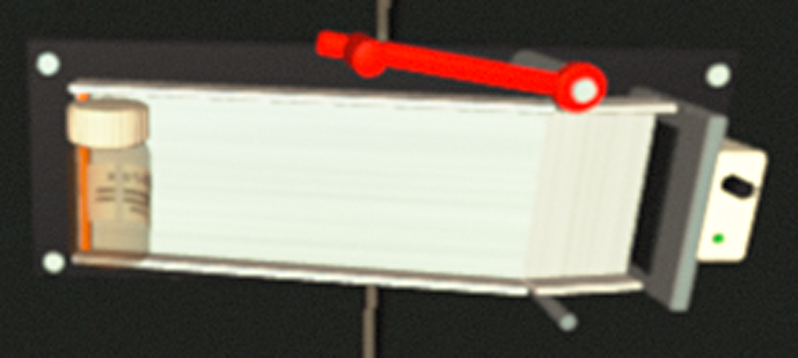

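View pics/w2c.png

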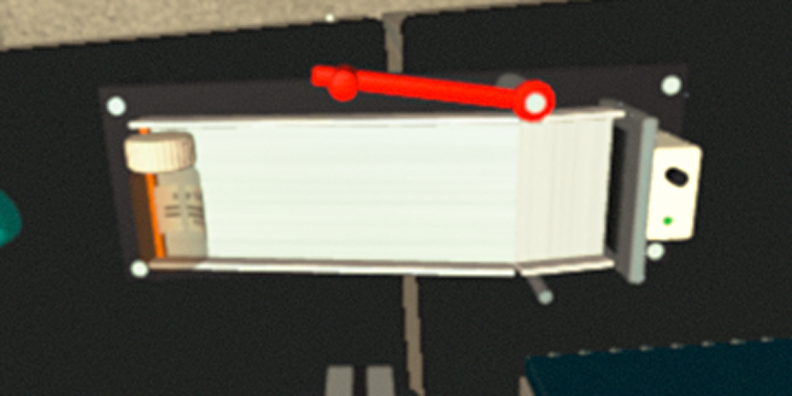

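View 1 shows the brown jar with its whitish lid at the sill, at (256,188) in the full image. The peg is at (349,146), the hinge at (427,157) and the end stop at (465,200). The choice is confirmed, so I'll triangulate now.

```bash
python3 - <<'E'
from h import *
a=np.load('pics/w1.npy',allow_pickle=True).item();b=np.load('pics/w2.npy',allow_pickle=True).item()
def ps(s): 
    R=cv2.Rodrigues(np.array(s['ee_rot'],float))[0];T=np.eye(4);T[:3,:3]=R;T[:3,3]=s['ee_pos'];return T
Ta=ps(a['_s'])@np.array(a['mount']); Ra,oa=Ta[:3,:3],Ta[:3,3]; Rb,ob=b['ps']
Ki=np.linalg.inv(a['K'])
def tri(p,q):
    u=np.array([215+(p[0]+.5)/2.75-.5,125+(p[1]+.5)/2.75-.5,1]);v=np.array([115+(q[0]+.5)/2.2-.5,100+(q[1]+.5)/2.2-.5,1])
    d1=Ra@Ki@u;d2=Rb@Ki@v
    l=np.linalg.lstsq(np.stack([d1,-d2],1),ob-oa,rcond=None)[0]
    p1=oa+l[0]*d1;p2=ob+l[1]*d2
    return (p1+p2)/2,np.linalg.norm(p1-p2),d1,d2
pts=dict(s_ln=((48,63),(116,106)),s_lf=((54,262),(139,269)),s_un=((718,75),(671,85)),peg=((369,54),(344,83)),hinge=((582,89),(535,103)),
 wall_ln=((70,88),(131,125)),wall_lf=((75,260),(150,265)),wall_un=((674,108),(622,114)),crestfar=((528,291),(517,271)),pin=((568,322),(545,296)),lidtl=((69,107),(127,143)),lidend=((108,104),(160,136)),lidlo=((108,144),(160,168)))
X={}
for k,(p,q) in pts.items():
    X[k],e,_,_=tri(p,q); print(k,X[k].round(4),'gap',round(e*1000,1))
# fixed-height refs
def fz(p,q,z):
    u=np.array([215+(p[0]+.5)/2.75-.5,125+(p[1]+.5)/2.75-.5,1]);v=np.array([115+(q[0]+.5)/2.2-.5,100+(q[1]+.5)/2.2-.5,1])
    d1=Ra@Ki@u;d2=Rb@Ki@v
    return (oa+d1*(z-oa[2])/d1[2])[:2],(ob+d2*(z-ob[2])/d2[2])[:2]
for k,z in dict(s_ln=.008,s_lf=.008,s_un=.008,peg=.088,hinge=.066,wall_ln=.026,wall_lf=.026,crestfar=.055,pin=.068,wall_un=.047).items(): print(k,z,*fz(*pts[k],z))
E
```

```text
s_ln [0.4408 0.0526 0.0096] gap 0.2
s_lf [0.5282 0.0493 0.012 ] gap 0.1
s_un [0.4533 0.3322 0.0098] gap 0.0
peg [0.431  0.1712 0.0832] gap 0.3
hinge [0.448  0.252  0.0653] gap 0.4
wall_ln [0.4493 0.0627 0.0228] gap 0.0
wall_lf [0.5216 0.0607 0.0273] gap 0.7
wall_un [0.459  0.2952 0.0483] gap 0.0
crestfar [0.5314 0.2462 0.0503] gap 0.9
pin [0.5372 0.2553 0.0694] gap 0.4
lidtl [0.4554 0.0632 0.0348] gap 1.1
lidend [0.4546 0.0785 0.0313] gap 0.2
lidlo [0.4686 0.0784 0.0403] gap 0.6
s_ln 0.008 [0.44098256 0.0523534 ] [0.44110737 0.05201015]
s_lf 0.008 [0.52959895 0.04865417] [0.52962876 0.04783828]
s_un 0.008 [0.45357317 0.33321574] [0.45350601 0.33289334]
peg 0.088 [0.43022606 0.17029119] [0.43066501 0.17137269]
hinge 0.066 [0.44765518 0.25169584] [0.44807873 0.25181917]
wall_ln 0.026 [0.44877305 0.06304971] [0.44880336 0.06371651]
wall_lf 0.026 [0.52242724 0.06045098] [0.52168959 0.06028578]
crestfar 0.055 [0.52997386 0.24435614] [0.52909644 0.24530274]
pin 0.068 [0.53805111 0.25598036] [0.5375482  0.25565501]
wall_un 0.047 [0.45924923 0.29591422] [0.4592091  0.29565508]
```

```bash
python3 -m inch '[[0,0,-3.4,-0.8,0.02],[0,0,-3.4,-0.8,0.018],[0,0,-3.4,-0.8,0],[0,0,-3.4,-0.8,0],[0,0,0,0,0],[0,0,0,0,0]]'; python3 - <<'E'
from h import *
s=sensors.state();r=s['ee_rot'];print(s['ee_pos'],np.degrees(2*np.arctan2(r[1],r[0])))
E
```

```text
time_s: 3.08
ee_pos: [0.4813, 0.0264, 0.212]
ee_rot: [0.085, 3.138, -0.007]
contact_force: [-0.1, 1.1, -0.1]
opening: 0.0003
[0.48131    0.02639856 0.21196022] 176.89103367203484
```

```bash
python3 -m inch '[[0,0.1,0,-3.5,0.01],[0,0.15,0,-3.5,0],[0,0,0,-3.5,0],[0,0,0,-2,0],[0,0,0,-1,0],[0,0,0,0,0],[0,0,0,0,0]]'; python3 - <<'E'
from h import *
s=sensors.state();r=s['ee_rot'];print(s['ee_pos'],np.degrees(2*np.arctan2(r[1],r[0])))
c=optics.camera('wrist'); save('w3',c['image'])
E
```

```text
time_s: 3.67
ee_pos: [0.486, 0.0245, 0.0786]
ee_rot: [0.087, 3.126, -0.008]
contact_force: [0.6, -0.1, 0.3]
opening: 0.0
[0.48596648 0.02450759 0.0785764 ] 176.82822679685387
```

View pics/w3.png

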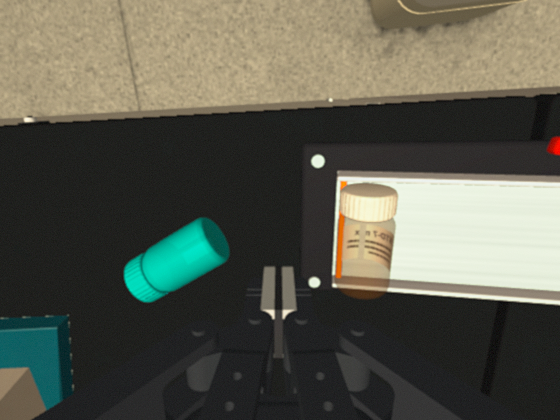

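```bash
python3 -m inch '[[0,-0.2,0,-2,0.01],[0,0,0,-1.2,0],[0,0,0,0,0],[0,0,0,0,0]]'; python3 - <<'E'
from h import *
s=sensors.state();r=s['ee_rot'];print(s['ee_pos'],np.degrees(2*np.arctan2(r[1],r[0])),np.linalg.norm(r))
E
```

```text
time_s: 4.05
ee_pos: [0.4899, 0.0245, 0.0528]
ee_rot: [0.07, 3.114, -0.009]
contact_force: [0.3, -0.3, 0.3]
opening: -0.0002
[0.48992078 0.02450413 0.05281104] 177.41952081437933 3.1147706390078245
```

```bash
python3 - <<'E'
from h import *
s=sensors.state();print(s['joints'].round(3),s['qvel'].round(3),s['tau'].round(1))
R=cv2.Rodrigues(s['ee_rot'])[0];print(R[:,2])
E
python3 -m inch '[[0,0,0,0,0],[0,0,0,0,0]]'
```

```text
[-0.109  0.093  2.035 -0.004  0.987 -1.632] [ 0.003 -0.    -0.006 -0.001 -0.003  0.004] [ -0.  -36.1 -31.5  -0.   -0.2  -0. ]
[ 0.02668322 -0.0063168  -0.99962398]
time_s: 4.22
ee_pos: [0.4915, 0.0245, 0.0549]
ee_rot: [0.07, 3.111, -0.009]
contact_force: [-1.1, 0.2, -0.6]
opening: -0.0003
```

```bash
python3 -m inch '[[0,-0.6,0,-0.7,0],[0,-0.4,0,-0.5,0]]'; python3 - <<'E'
from h import *
s=sensors.state();R=cv2.Rodrigues(s['ee_rot'])[0];print(R[:,2],s['joints'].round(3),s['qvel'].round(3))
E
```

```text
time_s: 4.38
ee_pos: [0.484, 0.0242, 0.0452]
ee_rot: [0.07, 3.105, -0.01]
contact_force: [-0.1, 0.4, -0.8]
opening: 0.0005
[ 0.03528861 -0.00724389 -0.99935091] [-0.111  0.086  2.06  -0.004  0.96  -1.634] [-0.012 -0.018  0.118  0.001 -0.146 -0.01 ]
```

```bash
python3 -m inch '[[0,-0.1,1,-0.1,0],[0,-0.05,1,-0.1,0],[0,-0.05,1,0,0],[0,-0.05,1,0.05,0]]'; python3 - <<'E'
from h import *
s=sensors.state();R=cv2.Rodrigues(s['ee_rot'])[0];print(R[:,2])
c=optics.camera('wrist'); save('w4',c['image'])
E
```

```text
time_s: 4.72
ee_pos: [0.4789, 0.0661, 0.0421]
ee_rot: [0.076, 3.108, -0.01]
contact_force: [0.2, -0.8, 0.8]
opening: -0.0001
[ 0.03270661 -0.00741104 -0.99943752]
```

View pics/w4.png

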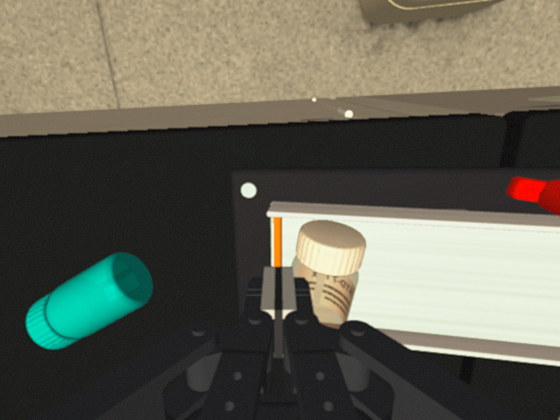

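```bash
python3 -m inch '[[0,0.3,-1,0.3,0],[0,0.4,-1.2,0.3,0],[0,0,-1,0,0]]'; python3 - <<'E'
from h import *
s=sensors.state();R=cv2.Rodrigues(s['ee_rot'])[0];print(s['ee_pos'],R[:,2])
c=optics.camera('wrist'); save('w5',c['image'])
E
python3 -m inch '[[0,0,0,0,0]]'
```

```text
time_s: 5.02
ee_pos: [0.4861, 0.0379, 0.0488]
ee_rot: [0.062, 3.108, -0.008]
contact_force: [1.1, -0.8, 0.5]
opening: -0.0003
[0.48610144 0.03792769 0.04877362] [ 0.03286585 -0.00594622 -0.99944208]
time_s: 5.15
ee_pos: [0.4858, 0.0355, 0.0485]
ee_rot: [0.066, 3.108, -0.01]
contact_force: [0.1, 0.5, -0.4]
opening: 0.0
```

View pics/w5.png

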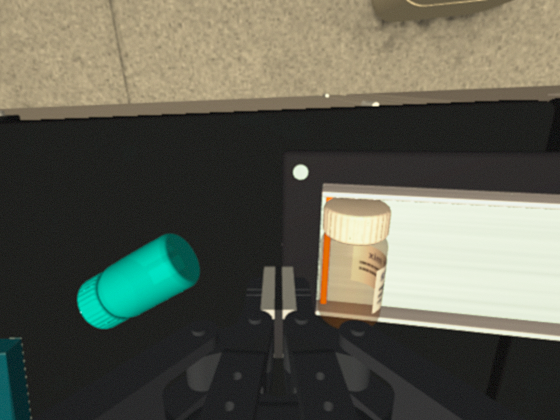

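```bash
python3 -m inch '[[0,-0.1,1,0,0],[0,0.04,1,0.1,0],[0,0.04,1,0.15,0]]'; python3 - <<'E'
from h import *
s=sensors.state();R=cv2.Rodrigues(s['ee_rot'])[0];p=s['ee_pos']-np.array([.4904,.1726,0]);print(R[:,2],'chute',p[0]*.999-p[1]*.0445,p[1]+p[0]*.0445)
c=optics.camera('wrist'); save('w6',c['image'])
E
```

```text
time_s: 5.4
ee_pos: [0.4852, 0.0653, 0.0508]
ee_rot: [0.074, 3.109, -0.01]
contact_force: [-0.3, -0.2, -0.0]
opening: -0.0003
[ 0.03142334 -0.00697946 -0.9994818 ] chute -0.00040769884839851785 -0.10754768197636902
```

View pics/w6.png

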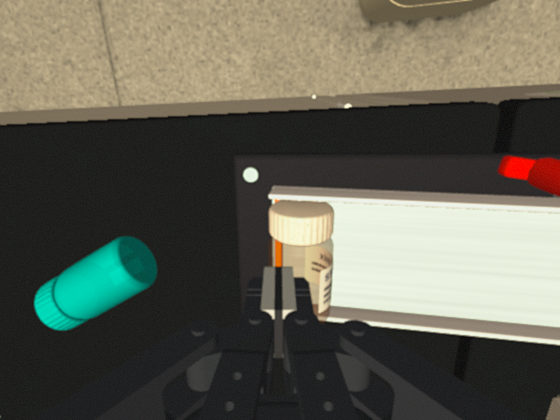

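```bash
python3 - <<'E'
from h import *
c=optics.camera('wrist'); P=cloud(c)
for v in (215,235,260,272,285,300,312):
    print(v,[(u,*(P[v,u]*1000).round().astype(int)) for u in (265,272,279,286,293,302,312,322)])
s=optics.camera('scene');save('s6',cv2.resize(s['image'][205:270,195:325],None,fx=6,fy=6,interpolation=cv2.INTER_CUBIC))
E
```

```text
215 [(265, np.int64(466), np.int64(60), np.int64(9)), (272, np.int64(453), np.int64(66), np.int64(43)), (279, np.int64(452), np.int64(69), np.int64(45)), (286, np.int64(452), np.int64(72), np.int64(47)), (293, np.int64(452), np.int64(75), np.int64(47)), (302, np.int64(452), np.int64(80), np.int64(46)), (312, np.int64(452), np.int64(84), np.int64(47)), (322, np.int64(453), np.int64(89), np.int64(46))]
235 [(265, np.int64(479), np.int64(59), np.int64(8)), (272, np.int64(464), np.int64(65), np.int64(43)), (279, np.int64(462), np.int64(68), np.int64(47)), (286, np.int64(461), np.int64(72), np.int64(49)), (293, np.int64(461), np.int64(75), np.int64(50)), (302, np.int64(461), np.int64(79), np.int64(49)), (312, np.int64(463), np.int64(84), np.int64(47)), (322, np.int64(463), np.int64(89), np.int64(46))]
260 [(265, np.int64(497), np.int64(58), np.int64(7)), (272, np.int64(476), np.int64(64), np.int64(45)), (279, np.int64(475), np.int64(68), np.int64(47)), (286, np.int64(474), np.int64(71), np.int64(50)), (293, np.int64(474), np.int64(75), np.int64(50)), (302, np.int64(473), np.int64(79), np.
[... 1031 characters left out ...]
, np.int64(474), np.int64(68), np.int64(82)), (286, np.int64(473), np.int64(71), np.int64(84)), (293, np.int64(474), np.int64(73), np.int64(82)), (302, np.int64(478), np.int64(77), np.int64(76)), (312, np.int64(497), np.int64(84), np.int64(49)), (322, np.int64(500), np.int64(89), np.int64(46))]
312 [(265, np.int64(471), np.int64(63), np.int64(92)), (272, np.int64(474), np.int64(65), np.int64(88)), (279, np.int64(474), np.int64(68), np.int64(89)), (286, np.int64(474), np.int64(71), np.int64(89)), (293, np.int64(472), np.int64(73), np.int64(91)), (302, np.int64(471), np.int64(76), np.int64(94)), (312, np.int64(477), np.int64(81), np.int64(85)), (322, np.int64(508), np.int64(89), np.int64(45))]
```

View pics/s6.png

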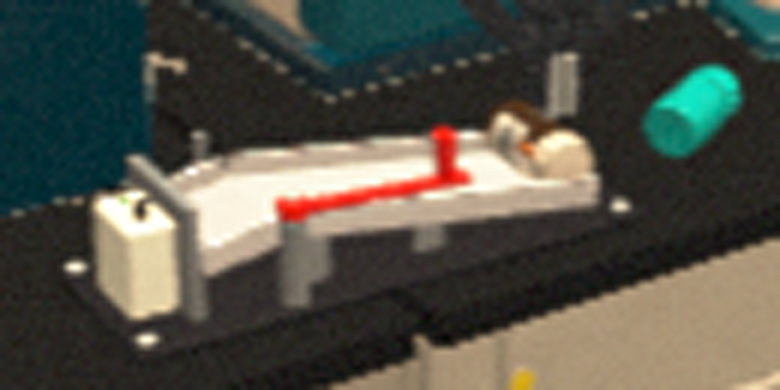

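```bash
python3 - <<'E'
from h import *
c=optics.camera('wrist'); s=sensors.state();p=s['ee_pos'];R=cv2.Rodrigues(s['ee_rot'])[0];print(p,env.finger_overhang,c['K'][0,0],np.array(c['mount']).round(3))
for d in (-.04,-.02,0,.003,.022): print(d,proj(c,p+R@[.011,0,d]),proj(c,p+R@[0,0,d]))
sc=optics.camera('scene')
for d in (0,.022): print('scene',proj(sc,p+R@[0,0,d]), (proj(sc,p+R@[0,0,d])-[195,205])*6)
print('jar',(proj(sc,[.4545,.0785,.034])-[195,205])*6)
E
```

```text
[0.48540456 0.06527165 0.0509243 ] 0.022 335.0960131891459 [[ 0.001 -0.945 -0.327  0.085]
 [ 1.     0.001  0.001  0.001]
 [-0.    -0.327  0.945 -0.143]
 [ 0.     0.     0.     1.   ]]
-0.04 [276.20454979 313.26331651] [276.22910331 338.18756999]
-0.02 [276.43291003 284.39534206] [276.44855845 306.77584989]
0 [276.6072068  262.36175664] [276.61720318 282.63688097]
0.003 [276.62985438 259.49878165] [276.63918963 279.48984992]
0.022 [276.75676405 243.45559803] [276.76270812 261.81002705]
scene [286.46889454 223.15098951] [548.81336724 108.90593706]
scene [286.33400018 229.08525167] [548.0040011  144.51150999]
jar [561.16958796 163.1266774 ]
```

Contact should have happened by now and hasn't. The range image shows the shut fingertips' lower edge about 4 mm above the TCP height, not 22 mm ahead of it. I'll back off and measure the tip against a clear background.

```bash
python3 -m inch '[[0,0,-1.5,0,0],[0,0,-1.5,0,0],[0,0,-0.8,0,0],[0,0,0,0,0]]'; python3 - <<'E'
from h import *
c=optics.camera('wrist'); P=cloud(c); s=sensors.state(); R=cv2.Rodrigues(s['ee_rot'])[0]
Q=(P-s['ee_pos'])@R
print(s['ee_pos'],R[:,2])
for v in range(238,300,4): print(v,[tuple((Q[v,u]*1000).round().astype(int).tolist()) for u in (268,278,288)], c['image'][v,268])
save('w7',cv2.resize(c['image'][180:420,150:430],None,fx=2.5,fy=2.5)+0)
E
```

```text
time_s: 5.98
ee_pos: [0.4851, 0.0264, 0.0507]
ee_rot: [0.066, 3.109, -0.01]
contact_force: [-0.6, -0.2, 0.0]
opening: 0.0
[0.48505953 0.02682358 0.05067971] [ 0.03146994 -0.00706677 -0.99947972]
238 [(2, -6, 50), (2, 1, 50), (2, 7, 50)] [27 30 25]
242 [(-1, -6, 51), (-1, 1, 50), (-1, 7, 51)] [34 34 31]
246 [(-3, -6, 50), (-3, 1, 50), (-4, 7, 51)] [30 32 28]
250 [(-6, -6, 50), (-6, 1, 51), (-7, 7, 51)] [30 32 27]
254 [(-9, -6, 51), (-9, 1, 51), (-9, 7, 51)] [29 32 29]
258 [(-12, -6, 51), (-13, 1, 52), (-12, 7, 51)] [29 28 26]
262 [(-15, -6, 51), (-15, 1, 51), (-15, 7, 51)] [31 33 29]
266 [(-18, -6, 51), (-18, 1, 51), (-18, 7, 51)] [72 70 63]
270 [(11, -4, -8), (11, 1, -8), (11, 5, -8)] [122 120 105]
274 [(11, -4, -12), (11, 1, -12), (11, 5, -11)] [121 117 103]
278 [(11, -4, -15), (11, 1, -15), (11, 5, -15)] [125 120 106]
282 [(11, -4, -18), (11, 1, -19), (12, 5, -19)] [119 116 102]
286 [(11, -3, -22), (12, 1, -23), (11, 5, -22)] [119 116 104]
290 [(11, -3, -24), (11, 1, -24), (11, 5, -25)] [124 120 106]
294 [(12, -3, -29), (12, 1, -29), (11, 5, -27)] [121 117 102]
298 [(11, -3, -31), (11, 1, -30), (11, 5, -31)] [121 118 103]
```

View pics/w7.png

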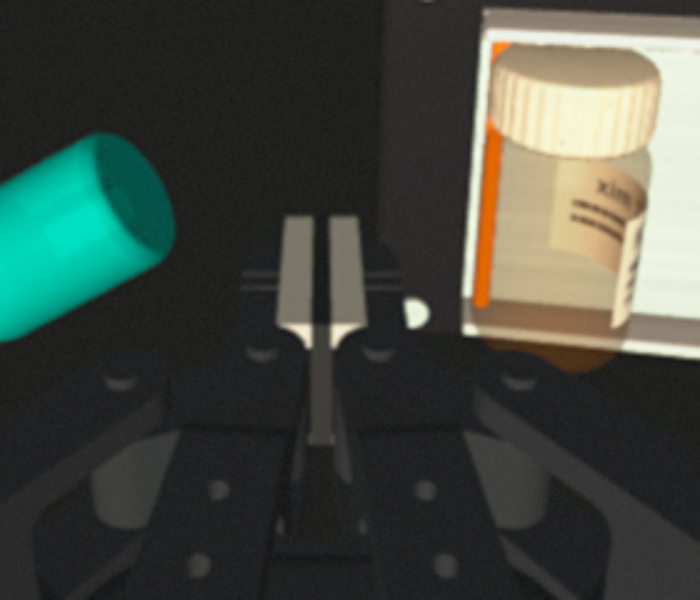

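```bash
python3 -m inch '[[0,0,0.3,-1.5,0],[0,0,0.3,-1,0],[0,0,0,-0.4,0],[0,0,0,0,0]]'
```

```text
time_s: 6.37
ee_pos: [0.4857, 0.0338, 0.021]
ee_rot: [0.069, 3.108, -0.009]
contact_force: [-0.7, -1.2, 0.0]
opening: 0.0002
```

```bash
python3 -m inch '[[0,-0.08,1,0,0],[0,0,1,0.1,0],[0,0.03,1,0.15,0]]'; python3 - <<'E'
from h import *
s=sensors.state();R=cv2.Rodrigues(s['ee_rot'])[0];p=s['ee_pos']-np.array([.4904,.1726,0]);print(R[:,2],'chute',p[0]*.999-p[1]*.0445,p[1]+p[0]*.0445)
c=optics.camera('wrist'); save('w8',c['image'])
E
```

```text
time_s: 6.62
ee_pos: [0.4846, 0.0652, 0.0234]
ee_rot: [0.073, 3.109, -0.009]
contact_force: [-0.1, -0.2, 0.9]
opening: -0.0003
[ 0.03118627 -0.00674195 -0.99949085] chute -0.0010238735943271429 -0.10763973729338379
```

View pics/w8.png

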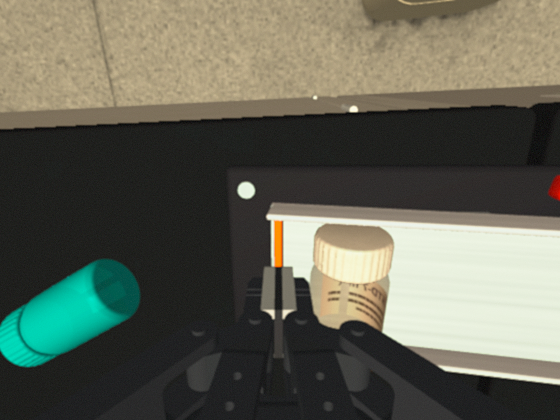

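The jar moved uphill, staying square, with its lid now at (353,250). I'll keep pushing.

```bash
python3 -m inch '[[0,0.1,1,0.16,0],[0,0.04,1,0.16,0],[0,0.04,1,0.16,0],[0,0.04,1,0.16,0]]'; python3 - <<'E'
from h import *
s=sensors.state();R=cv2.Rodrigues(s['ee_rot'])[0];p=s['ee_pos']-np.array([.4904,.1726,0]);print(R[:,2],'chute',p[0]*.999-p[1]*.0445,p[1]+p[0]*.0445)
c=optics.camera('wrist'); save('w9',c['image'])
E
```

```text
time_s: 7.0
ee_pos: [0.4879, 0.1109, 0.0322]
ee_rot: [0.068, 3.106, -0.008]
contact_force: [0.5, -0.7, 0.6]
opening: -0.0005
[ 0.03446701 -0.00600348 -0.9993878 ] chute 0.00029157222609741806 -0.06180871210089843
```

View pics/w9.png

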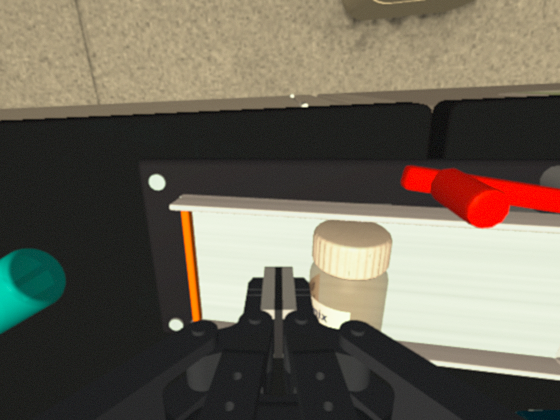

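```bash
python3 -m inch '[[0,0.03,1,0.0,0],[0,0.04,1,0.1,0],[0,0.04,1,0.14,0],[0,0.03,1,0.14,0],[0,0.03,1,0.14,0]]'; python3 - <<'E'
from h import *
s=sensors.state();R=cv2.Rodrigues(s['ee_rot'])[0];p=s['ee_pos']-np.array([.4904,.1726,0]);print(R[:,2],'chute',p[0]*.999-p[1]*.0445,p[1]+p[0]*.0445)
c=optics.camera('wrist'); save('w10',c['image'])
E
```

```text
time_s: 7.47
ee_pos: [0.4901, 0.1662, 0.0387]
ee_rot: [0.065, 3.105, -0.008]
contact_force: [0.5, 0.7, -0.0]
opening: 0.0001
[ 0.03578038 -0.00570962 -0.99934337] chute 8.632423641891649e-06 -0.006385158043927382
```

View pics/w10.png

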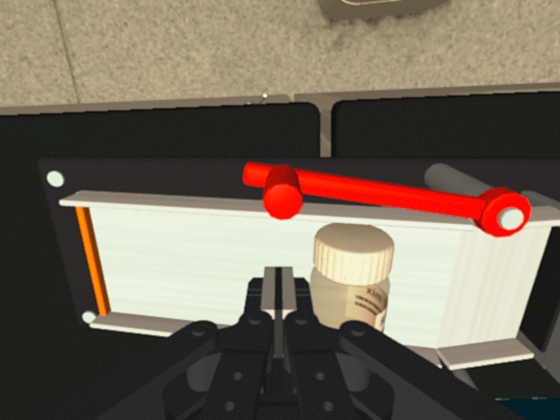

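```bash
python3 -m inch '[[0,0.04,1,0.14,0],[0,0.04,1,0.14,0],[0,0.04,1,0.14,0],[0,0.03,1,0.14,0],[0,0.03,0.7,0.14,0]]'; python3 - <<'E'
from h import *
s=sensors.state();R=cv2.Rodrigues(s['ee_rot'])[0];p=s['ee_pos']-np.array([.4904,.1726,0]);print(R[:,2],'chute',p[0]*.999-p[1]*.0445,p[1]+p[0]*.0445)
c=optics.camera('wrist'); save('w11',c['image'])
E
```

```text
time_s: 7.93
ee_pos: [0.4921, 0.219, 0.0465]
ee_rot: [0.065, 3.105, -0.007]
contact_force: [0.0, 0.1, -0.7]
opening: 0.0
[ 0.03607434 -0.0050248  -0.99933648] chute -0.0003409608322224422 0.046492925321508595
```

View pics/w11.png

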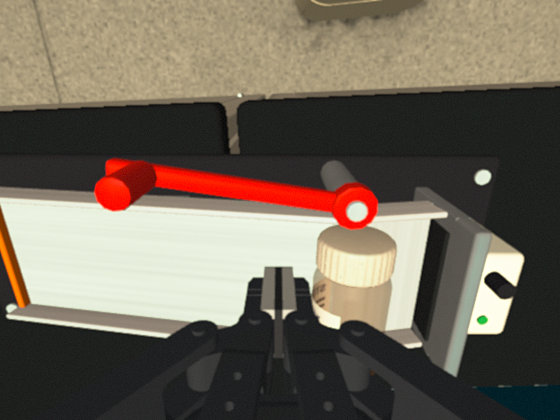

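```bash
python3 -m inch '[[0,0,0.7,0.1,0],[0,0,0.6,0.05,0],[0,0,0.3,0,0],[0,0,0,0,0]]'; python3 - <<'E'
from h import *
s=sensors.state();R=cv2.Rodrigues(s['ee_rot'])[0];p=s['ee_pos']-np.array([.4904,.1726,0]);print(R[:,2],'chute',p[0]*.999-p[1]*.0445,p[1]+p[0]*.0445)
c=optics.camera('wrist'); save('w12',c['image'])
E
```

```text
time_s: 8.32
ee_pos: [0.4924, 0.2384, 0.0486]
ee_rot: [0.063, 3.104, -0.005]
contact_force: [0.0, 0.3, -0.7]
opening: 0.0001
[ 0.03688886 -0.00426623 -0.99931027] chute -0.0009419501072023728 0.06584650667921095
```

View pics/w12.png

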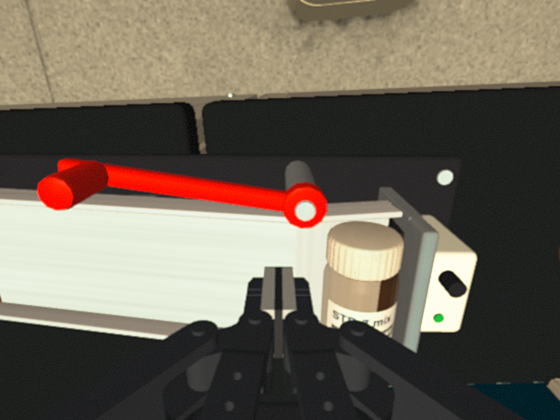

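The jar has gone over the crest and lies against the end stop, lid at (365,250). I'll back off, rise, look at it, then go round to the outer side of the peg.

```bash
python3 -m inch '[[0,0,-1.2,0.2,0],[0,0,-1.2,0.5,0],[0,0,-0.5,2.5,0],[0,0,0,3,0],[0,0,0,3,0],[0,-1,0,2,0],[0,0,0,0,0]]'; python3 - <<'E'
from h import *
s=sensors.state();R=cv2.Rodrigues(s['ee_rot'])[0];p=s['ee_pos']-np.array([.4904,.1726,0]);print(R[:,2],'chute',p[0]*.999-p[1]*.0445,p[1]+p[0]*.0445)
c=optics.camera('wrist'); save('w13',c['image'])
Q=(cloud(c)-[.4904,.1726,0]);X=Q[...,0]*.999-Q[...,1]*.0445;Y=Q[...,1]+Q[...,0]*.0445;Z=Q[...,2]
m=(abs(X)<30e-3)&(Y>.082)&(Y<.119)&(Z>.062);print(m.sum(),np.median(X[m]),Y[m].min(),Y[m].max(),Y[m&(Z>.069)].mean(),np.percentile(Z[m],95))
for lo,hi in((-.03,-.015),(-.015,0),(0,.015)):
  k=m&(X>lo)&(X<hi)&(Z>.068);print(lo,k.sum(),Y[k].mean() if k.any() else None)
E
```

```text
time_s: 8.95
ee_pos: [0.4781, 0.198, 0.163]
ee_rot: [0.069, 3.112, -0.013]
contact_force: [1.3, 0.3, -0.7]
opening: -0.0001
[ 0.02830768 -0.0090782  -0.99955803] chute -0.013383093669183704 0.024844924097500075
2892 -0.0024080537367199882 0.08200501459966233 0.11893890680246325 0.10231326467373965 0.07239669097415173
-0.03 520 0.0993364409282363
-0.015 495 0.10351512944888434
0 497 0.10354350611824749
```

View pics/w13.png

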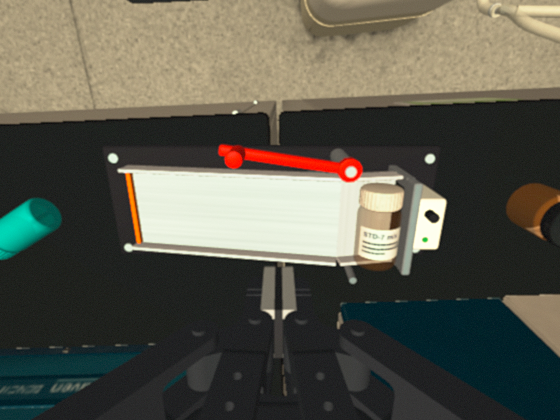

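The jar is seated square, with its ridge at chute y ≈ 103.5 mm and its top at 72 mm. The keeper is untouched, with its peg at (235,157). Now for the keeper.

```bash
python3 -m inch '[[0,-2.8,-0.8,0,0],[0,-2.8,-0.8,0,0],[0,-1.8,-0.5,-1,0],[0,0,0,-2.5,0],[0,0,0,0,0]]'; python3 - <<'E'
from h import *
s=sensors.state();R=cv2.Rodrigues(s['ee_rot'])[0];print(R[:,2])
O=np.array([.4904,.1726]);ex=np.array([.999,-.0445]);ey=np.array([.0445,.999])
for th in (1.74,1.55,1.35,1.15,.95,.75,.55,.35,.15,0):
    q=np.array([-46+82*np.cos(th),77-82*np.sin(th)])-18*np.array([np.sin(th),np.cos(th)]);q/=1000
    print(th,(O+q[0]*ex+q[1]*ey).round(4))
c=optics.camera('wrist'); save('w14',c['image'])
E
```

```text
time_s: 9.42
ee_pos: [0.4011, 0.1708, 0.1209]
ee_rot: [0.077, 3.116, -0.017]
contact_force: [-0.8, 0.2, -0.7]
opening: -0.0002
[ 0.02470693 -0.01163962 -0.99962697]
1.74 [0.4129 0.1753]
1.55 [0.4279 0.17  ]
1.35 [0.4445 0.1677]
1.15 [0.4613 0.1687]
0.95 [0.4775 0.173 ]
0.75 [0.4925 0.1805]
0.55 [0.5057 0.1907]
0.35 [0.5167 0.2034]
0.15 [0.5248 0.2181]
0 [0.529  0.2299]
```

View pics/w14.png

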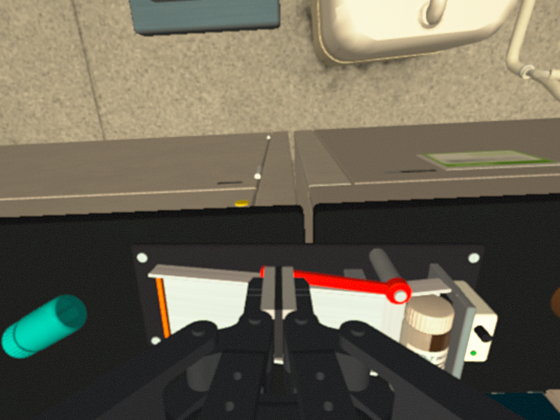

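```bash
python3 -m inch '[[0,0,0.2,-2.5,0],[0,0,0.1,-2,0],[0,0,0,-0.7,0],[0,0,0,0,0]]'
```

```text
time_s: 9.8
ee_pos: [0.4059, 0.1732, 0.0722]
ee_rot: [0.08, 3.11, -0.016]
contact_force: [0.2, 0.2, -0.0]
opening: 0.0
```

```bash
python3 -m inch '[[0,0,0,-0.6,0],[0,1,-0.2,-0.1,0],[0,1,-0.2,0,0],[0,1,-0.1,0,0]]'; python3 - <<'E'
from h import *
c=optics.camera('wrist'); save('w15',c['image'])
E
```

```text
time_s: 10.13
ee_pos: [0.439, 0.1681, 0.0671]
ee_rot: [0.078, 3.109, -0.015]
contact_force: [-0.1, 0.1, 0.0]
opening: 0.0002
```

View pics/w15.png

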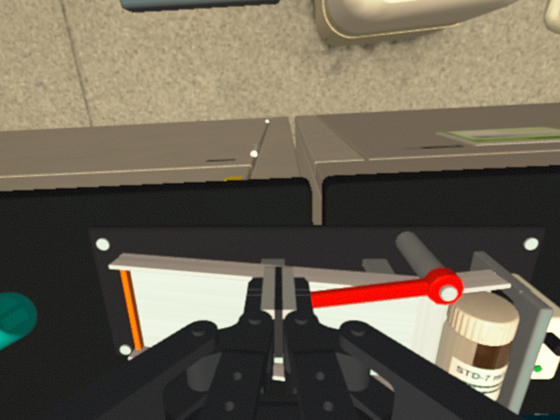

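```bash
python3 -m inch '[[0,1,0,0,0],[0,1,0.1,0,0],[0,0.9,0.2,0,0],[0,0.9,0.3,0,0]]'; python3 - <<'E'
from h import *
c=optics.camera('wrist'); save('w16',c['image'])
E
```

```text
time_s: 10.52
ee_pos: [0.4849, 0.1735, 0.0702]
ee_rot: [0.082, 3.103, -0.013]
contact_force: [-1.1, 0.7, 0.7]
opening: 0.0003
```

View pics/w16.png

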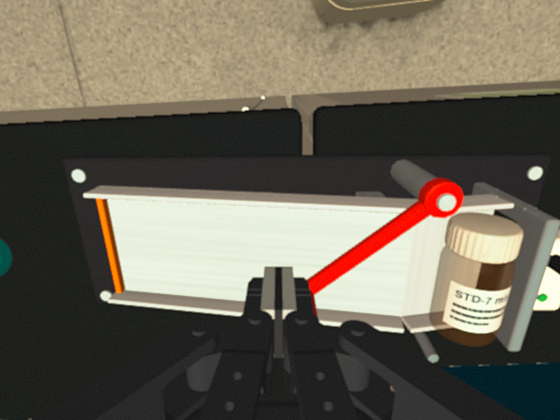

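```bash
python3 -m inch '[[0,0.6,0.6,-0.3,0],[0,0.7,0.7,-0.1,0],[0,0.6,0.8,-0.1,0],[0,0.5,0.8,-0.1,0]]'; python3 - <<'E'
from h import *
c=optics.camera('wrist'); save('w17',c['image'])
E
```

```text
time_s: 10.9
ee_pos: [0.5143, 0.2033, 0.0662]
ee_rot: [0.086, 3.099, -0.012]
contact_force: [-0.7, -0.5, -0.3]
opening: -0.0001
```

View pics/w17.png

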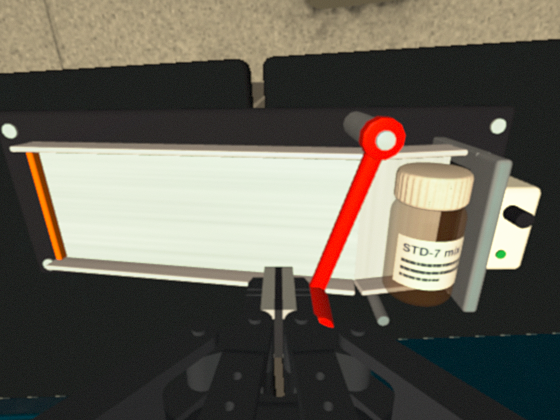

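```bash
python3 - <<'E'
from h import *
t=np.load('pics/top.npy',allow_pickle=True).item();P=cloud(t)
for y in np.arange(.12,.36,.02):
    m=(abs(P[...,1]-y)<.012)&(P[...,2]>.12)&(P[...,0]>.5)&(P[...,0]<.75);print(round(y,2),np.sort(P[...,0][m])[:4].round(3))
E
python3 -m inch '[[0,0.3,0.7,0,0],[0,0.2,0.8,0,0]]'
```

```text
0.12 [0.62  0.621 0.621 0.621]
0.14 []
0.16 []
0.18 []
0.2 []
0.22 []
0.24 []
0.26 [0.591 0.591 0.592 0.592]
0.28 [0.587 0.59  0.59  0.591]
0.3 [0.59  0.591 0.591 0.591]
0.32 [0.591 0.592 0.592 0.592]
0.34 [0.59  0.59  0.59  0.591]
time_s: 11.12
ee_pos: [0.5206, 0.2204, 0.0662]
ee_rot: [0.085, 3.098, -0.012]
contact_force: [-0.2, 0.1, 0.0]
opening: 0.0001
```

```bash
python3 -m inch '[[0,0.2,0.5,0,0],[0,0,0.4,0,0]]'; python3 - <<'E'
from h import *
c=optics.camera('wrist'); save('w18',c['image'])
E
```

```text
time_s: 11.28
ee_pos: [0.5228, 0.2292, 0.0661]
ee_rot: [0.082, 3.098, -0.018]
contact_force: [1.2, -23.2, 3.2]
opening: -0.0002
```

View pics/w18.png

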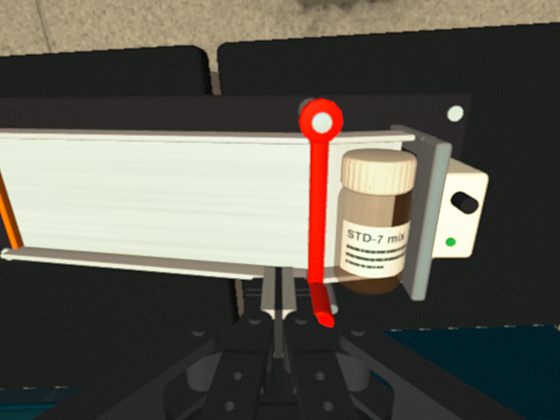

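The 23 N reaction at the peg means it is at its end stop. I'll back off, rise and verify.

```bash
python3 -m inch '[[0,0,-0.6,0,0],[0,0,-1.5,0,0],[0,-0.5,-1.5,1,0],[0,-1,-1,3,0],[0,-1,0,3.5,0],[0,-1,0,3,0],[0,0,0,0,0],[0,0,0,0,0]]'; python3 - <<'E'
from h import *
c=optics.camera('wrist'); save('w19',c['image']);s=sensors.state()
Q=(cloud(c)-[.4904,.1726,0]);X=Q[...,0]*.999-Q[...,1]*.0445;Y=Q[...,1]+Q[...,0]*.0445;Z=Q[...,2]
m=(abs(X)<25e-3)&(Y>.086)&(Y<.119)&(Z>.062)
for lo,hi in((-.03,-.015),(-.015,0),(0,.015),(.015,.03)):
  k=m&(X>lo)&(X<hi)&(Z>.068);print('jar',lo,k.sum(),Y[k].mean() if k.any() else None)
im=c['image'].astype(int);r=(im[...,0]>130)&(im[...,1]<60)&(im[...,2]<60)&(abs(Z-.064)<.004)&(X>-.035)&(X<.03)
f=np.polyfit(X[r],Y[r],1);print('keeper angle',-np.arctan(f[0]),'y at hinge',f[1]-.046*f[0],r.sum(), np.median(Y[r]))
sc=optics.camera('scene');save('s19',cv2.resize(sc['image'][180:270,95:325],None,fx=3.4,fy=3.4,interpolation=cv2.INTER_CUBIC))
t=optics.camera('top');save('t19',t['image'])
E
```

```text
time_s: 12.0
ee_pos: [0.4839, 0.1811, 0.1735]
ee_rot: [0.079, 3.102, -0.023]
contact_force: [0.6, -0.6, -1.1]
opening: -0.0002
jar -0.03 328 0.10383161630896069
jar -0.015 588 0.10357730588308384
jar 0 545 0.10342338747908428
jar 0.015 345 0.10353094327673472
keeper angle -0.0032723621954754973 y at hinge 0.07616680961341794 638 0.07626316630351943
```

View pics/w19.png

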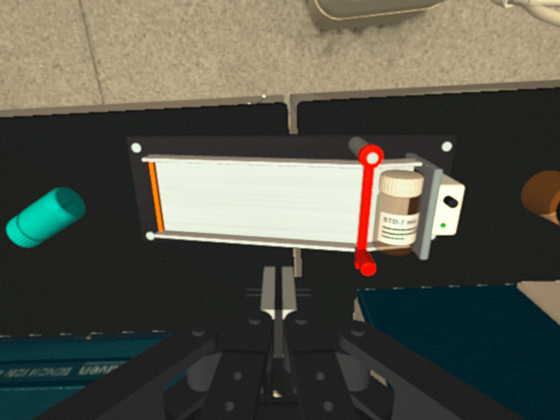

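View pics/s19.png

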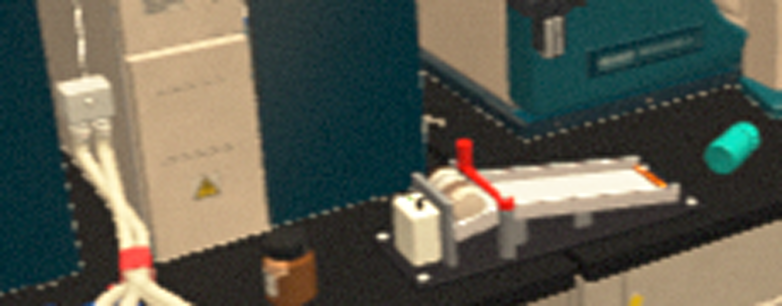

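View pics/t19.png

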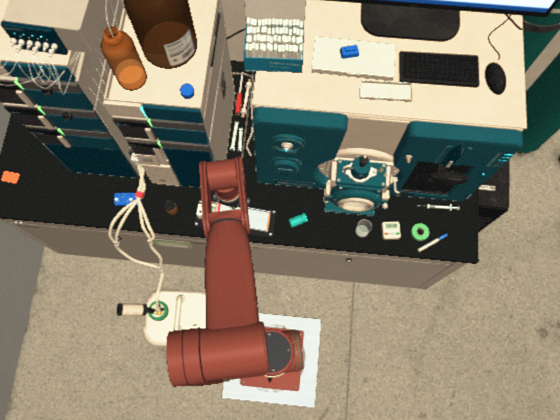

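All good: the keeper is shut at about 0.00 rad, the jar is seated, the bystanders haven't moved and the robot is clear.

```bash
python3 -c "
from bench import job; print(job.close_job())"
```

```text
the job is handed in; nothing more can be done
None
```

The jar is in the dip against the end stop, the keeper arm is shut behind it, and the job was handed in at about 12 s of the 58 s allowed. I pushed the jar up the gutter with the shut fingers, never gripping or lifting it, and then swung the keeper shut by its peg.

**Last checks (before hand-in):**
- **Jar:** its axis lay at chute y ≈ 103.5 mm (104 expected) and was square across the gutter; its top was about 72 mm up when checked just before the keeper move.
- **Keeper:** its angle measured about 0.00 rad, and the peg pushed back with 23 N when it reached its end stop.
- **Surroundings:** the bystanders and the turquoise look-alike looked unmoved in the pictures, and the robot was clear of everything.

**What went wrong or disagreed:**
- **First push:** it was off-centre and turned the jar askew. I backed off, and the jar rolled back to the sill and straightened.
- **Second push:** the fingers were too high and moved nothing. The shut fingertips measured about 5 mm behind the TCP, while the text says 22 mm ahead. I used the measured value from then on.
- **Tool tilt:** the tool drifted about 2° off vertical during the moves, with no visible effect on the result.

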